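Hold the dust shutter of the screw drawer half open

TASK

Pull the blue-fronted drawer of the low white cabinet all the way out by its bar handle, then slide the sprung red dust shutter inside it, by its yellow tab, to half of its travel so that only the right half of the screw tray is uncovered. Keep holding the tab there: the program finishes while the fingers still hold the shutter at half travel against its spring. Do not open the shutter all the way on the way there, and leave the bin, the carton and the tape roll where they are.

Things in the scene. Friction and masses are not known exactly. Their poses are not given: they have to be found in the camera images.
- cabinet: Low white steel cabinet, 220 mm deep (x), 300 mm wide (y), 130 mm high, fixed to the bench, turned by up to 0.2 rad. Origin at the centre of its underside, on the bench. Its x axis points from its front (towards the robot) to its back, y to the left as seen from the robot, z up. Its side walls and the edge of its 12 mm top reach forward to x = -95 mm; the closed drawer's front fills x = -110 to -95 mm.
- drawer (a joint): How far the drawer is pulled out, m: 0 shut, 0.15 at the stop; starts between 0 and 0.025. It slides along the cabinet's -x, with about 2 N of friction, and stays where it is left. Blue front panel 294 mm wide, 15 mm thick, its top edge 126 mm above the bench; the rest of the drawer (side walls, deck) is no higher than 70 mm above the bench, its two 6 mm wide guide rails 76 mm.
- drawer_handle (a point): Middle of the drawer's steel bar handle, on the bar's axis, 105 mm above the bench. Round bar 11 mm thick, 120 mm long along the cabinet's y, its axis 42 mm in front of the drawer's front panel (36 mm free gap behind the bar), with end posts 52 mm either side of the middle. It can be pinched from above. With the drawer shut it lies at x = -152 mm, y = 0 in the cabinet's frame.
- shutter (a joint): How far the shutter has been slid open, m: 0 shut (where its spring keeps it), 0.10 fully open, 0.05 half. It slides along the cabinet's +y (to the left seen from the robot). The spring pushes it shut with 3 N at 0, 8 N at half and 13 N fully open, so it closes when let go. Green marks 16 mm long on the two dark guide rails show where the tab's centre stands at half travel.
- shutter_tab: Yellow upright tab in the middle of the red shutter plate: 40 mm along the cabinet's x, 14 mm thick along y, 34 mm high, standing from 74 to 108 mm above the bench. Origin: centre of its foot; axes as the cabinet's. With drawer and shutter shut it lies at x = -26.5 mm, y = -65 mm in the cabinet's frame, under the cabinet's top and out of reach until the drawer is pulled out.
- tab_top (a point): Centre of the top face of the yellow tab, 108 mm above the bench. The red plate carrying the tab measures 110 mm along x, 108 mm along y, 4 mm thick, and covers a 100 x 100 mm window over a tray with four columns of screws.
- parts_bin: Loose open blue bin, 150 x 100 x 70 mm, standing left of the cabinet. Origin at the centre of its underside. To be left alone.
- glove_carton: Loose white and blue carton, 120 x 110 x 65 mm, right of the cabinet. Origin at the centre of its underside. To be left alone.
- tape_roll: Loose blue tape ring, 90 mm across, 25 mm high, lying on the cabinet's top. Origin at the centre of its underside. To be left alone.

How it is judged:
By the outcome, as a careful person would: the job done as asked, in the order asked, and still so for the second after the job is handed in, while the arm keeps its last pose, push and grip.
It also fails if it takes over 45 s, if anything falls off the work surface, if the arm or the gripper's body presses on something with over 40 N, if the wrist force passes 120 N, or if a joint passes its speed limit or range.

ROBOT

A 7-joint arm with a two-finger parallel gripper is mounted at the origin on the work surface. World frame = base frame: x ahead of the robot, y to its left, z up, the work surface at z = 0. Lengths are in m, angles in rad, forces in N, time in s.
With the tool pointing down it reaches from about 0.4 to 0.85 m from the base axis. Payload 10.4 kg.
Tool frame: the origin (TCP) lies at the very end of the fingers, on their centre line; the grasp point (between the pads) lies 19 mm behind it; z points along the fingers, y is the direction in which the jaws open and shut (so a half turn about z gives the same grasp; the last joint's range is limited). The gripper opens to 87 mm and grips with 3 to 60 N. Pads are 19 mm wide; open, the fingers measure 117 mm over their backs; the gripper's body (75 mm by 190 mm) begins 51 mm behind the grasp point.
Start: joints at [-1.219, 0.332, -0.065, 1.46, 0.022, 1.35, -0.088], TCP at [0.229, 0.582, 0.223] pointing down, gripper open.
Joint ranges: [-2.6, 2.6], [-0.5, 2.12], [-1.47, 1.34], [0.16, 2.42], [-1.27, 4.41], [0.06, 2.06], [-2.6, 2.6]. Speed limits (rad/s): [2.22, 2.22, 2.79, 2.79, 3.14, 3.14, 3.14].

INTERFACE

Orientations are given as a unit quaternion [x, y, z, w].
In Python, from bench import r, eyes, job gives the robot as it stands. The module is installed in compiled form; this text tells all that it offers.
- The arm moves only by the tool play_rows, never from a script. Its argument "motion" is a list of rows, each a list of 7 numbers: the shift along the tool's x, y, z as a fraction of full scale, then the turn, a rotation vector about the tool's x, y, z as a fraction of full scale, then the opening in per cent of the stroke, from 0 (shut) to 100 (fully open). A call has 1 to 5 rows; each row is the pose to reach, as a shift and turn from the pose commanded when the call began, along the tool's axes at that moment; what a row does not reach only later rows make up. Full scale, the value 1, is 0.2 m for a shift and 90 degrees for a turn. A row lasts 1/8 s, in which the tool goes at most 62.5 mm and 10.7 degrees, less where a joint would pass 70% of its speed; a pose out of reach is approached as far as the arm can. A call with a number of a shift or a turn outside -1 to 1 is refused whole. A call with a gripper value outside its range is refused whole. The fingers move at their own pace and stop on an object; "squeeze" is the grip in N (left out, the last holds). Time passes only in rows, so rows that repeat a pose let the fingers close. It gives the time, the measured TCP pose, the force and the opening at its end, in the units of the state.
- r.read_state(): the state, without advancing time (a new reading comes with each control period).
- eyes.camera(name): name is "scene" or "top"; returns a dict with "image" (400x640x3 uint8, red, green, blue), "mtx" (3x3 intrinsics, pixels), "R" (3x3) and "t" (3): a world point X has camera coordinates R X + t. Camera axes: x right, y down, z forward; pixel columns grow to the right and rows downward; lengths in m; the calibration is good to about 2 mm. A picture is of the moment at which its call begins. There is no depth.
- job.close_job(): hands the job in, once; it reports no verdict.
Trained networks look in a picture, given as the dict that the camera call returned (one of the last four; its "shot" number tells which), for a name from the list of things; names that differ only in an ending like _2 or _b are one class to them, and where a whole thing is asked for, a point or a joint stands for the part that bears it (a point fixed in the world has none). Each returns a list of dicts, best first, with "p" (0 to 1); they miss things now and then, are a little off and sometimes report something else, mostly with a low value. They report only what shows in the picture. A call takes as long as a camera call.
- eyes.regions_of(picture, label): "region" (400x640 bool, what is visible of it) and "xy" ([column, row] in pixels, amid what is visible of it).
- eyes.landmark_of(picture, label): "xy" ([column, row] in pixels: a listed point, or the origin of a listed thing).
The state is a dict: "time": time; "joint_positions": joint angles; "joint_vel": joint speeds; "joint_torque": joint torques, N m; "ee_pos": TCP position; "eef_rot": TCP orientation; "ft_force": force on the tool from outside, world axes, zero at the start; "torque": the same for the moment, N m; "width": finger opening in m.
Only numpy, scipy, OpenCV 4.12 (cv2) and the standard library are available. Lean on these libraries where they do the work, as an engineer would, in place of code of your own. Each camera call takes 0.05 s, during which the arm holds its last target. There are 200 camera calls.

## Working session

There is one attempt and no reset: what is moved stays moved. The work goes in short steps, Python scripts to look and compute and a tool call to move; the robot and the scene stay as the last step left them, time stands still between calls to the robot, and variables do not carry over. Pictures are saved under pics/ and viewed, about 8 in all and at most 12, crops included, and the job is handed in when it is done.

Besides the shell and the picture viewer there is one more tool, called as a command line: name --pt "numbers of a row" for each row, then --argument value for the rest. play_rows: Moves the arm, as the interface text tells. Shift numbers are shares of 0.2 m and turn numbers shares of 90 degrees, none past 1 either way. Its arguments: {"type":"object","properties":{"motion":{"type":"array","items":{"type":"array","items":{"type":"number"}}},"squeeze":{"type":"number"}},"required":["motion"]}

```bash
mkdir -p pics; cat > h.py <<'E'
import numpy as np, cv2
from bench import r, eyes, job
from scipy.spatial.transform import Rotation as Ro
def ray(c,xy,z):
    d=np.linalg.inv(c['mtx'])@np.array([xy[0],xy[1],1.]); R=np.array(c['R']);t=np.array(c['t'])
    o=-R.T@t; d=R.T@d; return o+d*(z-o[2])/d[2]
def pix(c,X):
    p=np.array(c['mtx'])@(np.array(c['R'])@np.array(X)+np.array(c['t'])); return p[:2]/p[2]
def save(c,n): cv2.imwrite('pics/'+n,c['image'][:,:,::-1])
E
python3 - <<'E'
from h import *
s=r.read_state();print(s['time'],s['ee_pos'],s['eef_rot'],s['ft_force'],s['width'])
print(Ro.from_quat(s['eef_rot']).as_matrix().round(3))
ims=[]
for n in('scene','top'):
    c=eyes.camera(n); ims.append(c); save(c,n+'0.png'); print(n, (-np.array(c['R']).T@c['t']).round(3))
    for l,z in(('drawer_handle',.105),('cabinet',0),('tab_top',.108),('parts_bin',0),('glove_carton',0),('tape_roll',.13)):
        for o in eyes.landmark_of(c,l)[:2]: print(n,l,round(o['p'],2),np.round(o['xy'],1),ray(c,o['xy'],z).round(4))
E
```

```text
0.0 [0.22867562 0.58122316 0.22171442] [ 1.86300544e-01  9.82492509e-01 -7.53099119e-04 -9.77180448e-05] [0.02745371 0.33303626 0.31535495] 0.08668849139152433
[[-0.931  0.366 -0.   ]
 [ 0.366  0.931 -0.001]
 [-0.    -0.002 -1.   ]]
scene [1.352 0.346 1.116]
scene cabinet 0.55 [316.7 224.2] [0.7546 0.0093 0.    ]
scene parts_bin 0.62 [415.8 243.9] [0.691  0.2547 0.    ]
scene glove_carton 0.69 [257.5 159.7] [ 0.6453 -0.2363  0.    ]
scene tape_roll 0.7 [289.8 199.8] [ 0.7945 -0.0384  0.13  ]
top [0.559 0.031 1.035]
top drawer_handle 0.7 [234.8 213.4] [0.6788 0.2254 0.105 ]
top drawer_handle 0.62 [319.7 248.3] [0.602 0.026 0.105]
top cabinet 0.91 [330.2 187.7] [0.7658 0.0011 0.    ]
top parts_bin 0.62 [233.5 211.6] [0.697  0.2509 0.    ]
top glove_carton 0.66 [420.3 235.6] [ 0.6446 -0.2344  0.    ]
top tape_roll 0.84 [350.5 169.4] [ 0.7842 -0.0416  0.13  ]
```

View pics/top0.png

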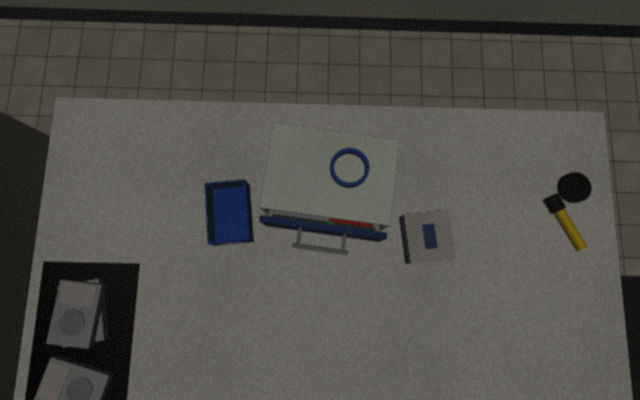

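View pics/scene0.png

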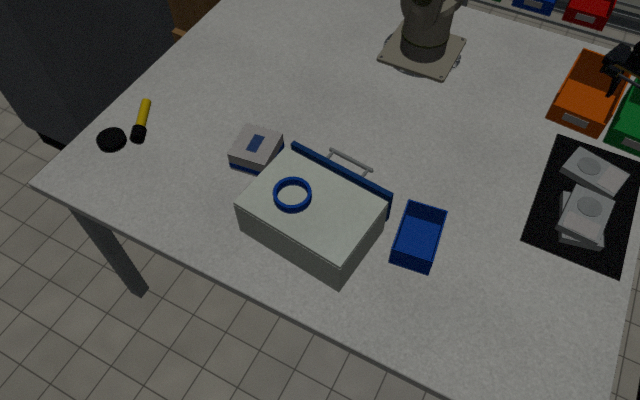

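The top view shows the handle bar from about (293,246) to (347,252), the blue front from (260,219) to (386,237), and the cabinet top's back edge from (275,123) to (399,139). The drawer is slightly open. The scene view agrees with this. Next I'll get the yaw.

```bash
python3 - <<'E'
from h import *
c=eyes.camera('top')
im=cv2.resize(c['image'][110:265,245:415],None,fx=4.5,fy=4.5,interpolation=cv2.INTER_CUBIC); im=np.clip(im*1.6,0,255).astype('uint8')
cv2.imwrite('pics/c1.png',im[:,:,::-1])
for nm,a,b,z in(('bar',(293,246),(347,252),.105),('panel',(260,219),(386,237),.126),('back',(275,123),(399,139),.13)):
    A,B=ray(c,a,z),ray(c,b,z); d=A-B; print(nm,A.round(3),B.round(3),'len',np.linalg.norm(d).round(3),'yaw',np.arctan2(-d[0],d[1]).round(3))
for l in('cabinet','drawer','drawer_handle','tape_roll'):
    for o in eyes.regions_of(c,l)[:2]:
        ys,xs=np.nonzero(o['region']); 
        q=cv2.minAreaRect(np.c_[xs,ys].astype(np.float32)); print(l,round(o['p'],2),len(xs),np.round(cv2.boxPoints(q),1).tolist())
E
```

```text
bar [0.606 0.088 0.105] [ 0.595 -0.037  0.105] len 0.125 yaw -0.09
panel [0.665 0.163 0.126] [ 0.629 -0.124  0.126] len 0.289 yaw -0.122
back [0.892 0.138 0.13 ] [ 0.86  -0.155  0.13 ] len 0.295 yaw -0.109
cabinet 0.74 13106 [[254.3000030517578, 241.8000030517578], [271.1000061035156, 121.5], [401.20001220703125, 139.60000610351562], [384.3999938964844, 259.8999938964844]]
cabinet 0.57 159 [[328.6000061035156, 220.6999969482422], [329.1000061035156, 217.0], [372.3999938964844, 223.1999969482422], [371.8999938964844, 226.8000030517578]]
drawer 0.91 2346 [[255.5, 242.39999389648438], [260.1000061035156, 207.8000030517578], [387.6000061035156, 224.8000030517578], [383.0, 259.3999938964844]]
drawer_handle 0.95 2438 [[255.60000610351562, 242.1999969482422], [260.3999938964844, 207.0], [387.70001220703125, 224.39999389648438], [382.8999938964844, 259.6000061035156]]
tape_roll 0.66 521 [[330.0, 148.0], [368.0, 148.0], [368.0, 187.0], [330.0, 187.0]]
```

View pics/c1.png

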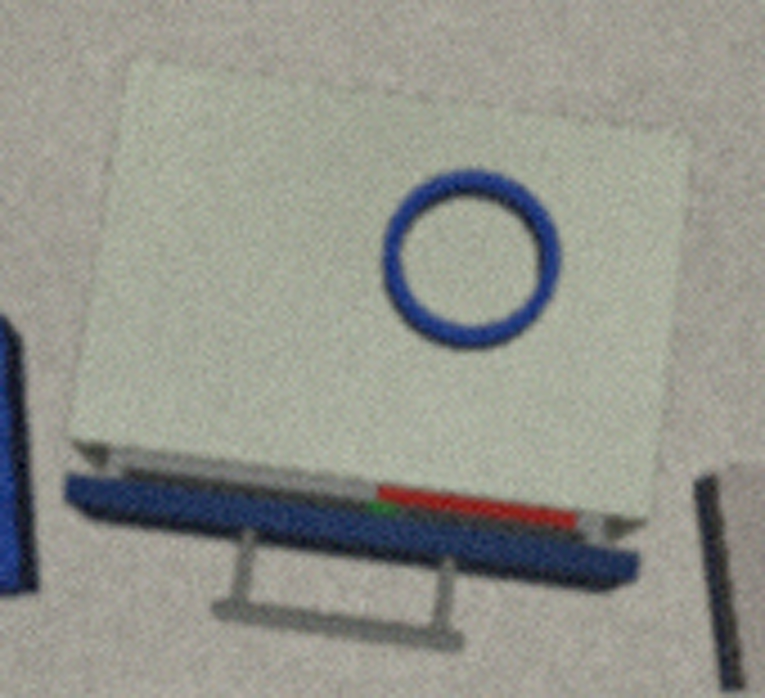

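The crop shows the cabinet top's corners at (130,60), (692,130), (648,523) and (72,442), the bar ends at (215,608) and (462,640), and the panel's top edge running (65,475)–(640,552). I'll fit the pose from these.

```bash
python3 - <<'E'
from h import *
from scipy.optimize import least_squares
c=eyes.camera('top')
f=lambda p:np.array([245+(p[0]+.5)/4.5-.5,110+(p[1]+.5)/4.5-.5])
obs=[((.11,.15,.13),0,(130,60)),((.11,-.15,.13),0,(692,130)),((-.095,-.15,.13),0,(648,523)),((-.095,.15,.13),0,(72,442)),
((-.152,.060,.105),1,(215,608)),((-.152,-.060,.105),1,(462,640)),((-.095,.147,.126),1,(68,475)),((-.095,-.147,.126),1,(640,552))]
def W(p,X,d):
    x,y,z=X; x-=d*p[3]; C,S=np.cos(p[2]),np.sin(p[2]); return np.array([p[0]+C*x-S*y,p[1]+S*x+C*y,z])
g=lambda p:np.concatenate([pix(c,W(p,X,d))-f(o) for X,d,o in obs])
s=least_squares(g,[.76,0,-.12,.01]);p=s.x
print(p.round(4),s.fun.reshape(-1,2).round(1).tolist())
print('handle',W(p,(-.152,0,.105),1).round(4))
np.save('pose.npy',p)
st=r.read_state();M=Ro.from_quat(st['eef_rot']).as_matrix()
print('tool x yaw',np.degrees(np.arctan2(M[1,0],M[0,0])),'y axis',np.degrees(np.arctan2(M[1,1],M[0,1])))
h=W(p,(-.152,0,.105),1); print('to tcp above handle z=.19', (M.T@(np.array([h[0],h[1],.19])-st['ee_pos'])/.2).round(3))
E
```

```text
[ 0.7672  0.0063 -0.1136  0.0153] [[-0.7, -0.4], [0.5, 0.9], [1.2, -0.5], [-1.6, -0.1], [1.8, 0.5], [-1.5, 0.4], [-0.3, -0.5], [0.6, -0.3]]
handle [0.601  0.0253 0.105 ]
tool x yaw 158.52537677829733 y axis 68.52537676629028
to tcp above handle z=.19 [-2.75  -1.907  0.163]
```

The fitted handle position (0.601, 0.025) matches the network's (0.602, 0.026). Moving over now.

play_rows --pt "-0.25 -0.17 0 0 0 0 37" --pt "-0.5 -0.34 0 0 0 0 37" --pt "-0.72 -0.5 0 0 0 0 37" --pt "-0.92 -0.64 0 0 0 0 37" --pt "-0.92 -0.64 0 0 0 0 37" --squeeze 40

```text
time: 1.62
ee_pos: [0.3561, 0.3918, 0.2231]
eef_rot: [0.19, 0.982, 0.0, 0.001]
ft_force: [-0.1, 1.4, 0.7]
width: 0.0449
```

play_rows --pt "-0.25 -0.17 0 0 0 0 37" --pt "-0.5 -0.34 0 0 0 0 37" --pt "-0.72 -0.5 0 0 0 0 37" --pt "-0.92 -0.64 0 0 0 0 37" --pt "-0.92 -0.64 0 0 0 0 37"

```text
time: 2.25
ee_pos: [0.4793, 0.2059, 0.2227]
eef_rot: [0.189, 0.982, -0.0, 0.0]
ft_force: [-0.2, 0.6, -0.1]
width: 0.0325
```

play_rows --pt "-0.2 -0.14 0 0 0 0.11 37" --pt "-0.4 -0.28 0 0 0 0.22 37" --pt "-0.6 -0.42 0 0 0 0.33 37" --pt "-0.8 -0.56 0 0 0 0.44 37" --pt "-0.91 -0.63 0 0 0 0.55 37"

```text
time: 2.88
ee_pos: [0.6017, 0.0244, 0.2224]
eef_rot: [0.583, 0.813, -0.0, 0.0]
ft_force: [0.3, -0.6, -1.1]
width: 0.032
```

play_rows --pt "0 0 0 0 0 0.1 37" --pt "0 0 0 0 0 0.2 37" --pt "0 0 0 0 0 0.283 37" --pt "0 0 0 0 0 0.283 37"

```text
time: 3.38
ee_pos: [0.6008, 0.027, 0.2223]
eef_rot: [0.745, 0.667, 0.0, -0.0]
ft_force: [-0.1, 0.9, -0.7]
width: 0.0326
```

```bash
cat >> h.py <<'E'
p=np.load('pose.npy')
def W(X,dr=0):
    x,y,z=X; x-=dr; C,S=np.cos(p[2]),np.sin(p[2]); return np.array([p[0]+C*x-S*y,p[1]+S*x+C*y,z])
def to(X):
    s=r.read_state(); M=Ro.from_quat(s['eef_rot']).as_matrix(); print('t',s['time'],'tcp',s['ee_pos'].round(4),'F',np.round(s['ft_force'],1),'w',round(s['width'],4),'ydeg rel cab',np.degrees(np.arctan2(M[1,1],M[0,1])-p[2]).round(2),'zax',M[:,2].round(3))
    q=M.T@(np.array(X)-s['ee_pos']); print('shift',(q/.2).round(3))
def cabframe():
    s=r.read_state()['ee_pos']; return Ro.from_euler('z',-p[2]).apply(np.array(s)-[p[0],p[1],0])
E
python3 -c "
from h import *
to(W((-.152,0,.086),p[3]))"
```

```text
t 3.375 tcp [0.6008 0.027  0.2223] F [-0.1  0.9 -0.7] w 0.0326 ydeg rel cab 0.25 zax [-0.     0.001 -1.   ]
shift [-0.009  0.002  0.681]
```

play_rows --pt "0 0 0.2 0 0 0 37" --pt "0 0 0.4 0 0 0 37" --pt "0 0 0.55 0 0 0 37" --pt "0 0 0.68 0 0 0 37" --pt "0 0 0.68 0 0 0 37"

```text
time: 4.0
ee_pos: [0.5994, 0.0259, 0.0847]
eef_rot: [0.744, 0.668, -0.001, -0.001]
ft_force: [-0.1, -0.7, -0.0]
width: 0.0325
```

play_rows --pt "0 0 0 0 0 0 5" --pt "0 0 0 0 0 0 5" --pt "0 0 0 0 0 0 5" --pt "0 0 0 0 0 0 5" --squeeze 40

```text
time: 4.5
ee_pos: [0.6012, 0.025, 0.0874]
eef_rot: [0.746, 0.666, 0.001, 0.0]
ft_force: [-1.7, 1.3, 5.6]
width: 0.0096
```

```bash
python3 -c "
from h import *
to(W((-.152,0,.086),.15)); print(cabframe())"
```

```text
t 4.5 tcp [0.6012 0.025  0.0874] F [-1.7  1.3  5.6] w 0.0096 ydeg rel cab 0.08 zax [ 0.001  0.001 -1.   ]
shift [ 0.002 -0.675  0.006]
[-0.16701321 -0.00029696  0.087399  ]
```

play_rows --pt "0 -0.1 0 0 0 0 5" --pt "0 -0.24 0 0 0 0 5" --pt "0 -0.38 0 0 0 0 5" --pt "0 -0.52 0 0 0 0 5" --pt "0 -0.62 0 0 0 0 5"

```text
time: 5.12
ee_pos: [0.4778, 0.0396, 0.0873]
eef_rot: [0.746, 0.666, 0.002, 0.0]
ft_force: [3.5, 2.3, 3.6]
width: 0.0091
```

play_rows --pt "0 -0.04 0 0 0 0 5" --pt "0 -0.06 0 0 0 0 5" --pt "0 -0.07 0 0 0 0 5" --pt "0 -0.07 0 0 0 0 5"

```text
time: 5.62
ee_pos: [0.4676, 0.0408, 0.0874]
eef_rot: [0.746, 0.666, 0.003, 0.003]
ft_force: [18.1, 3.4, -10.2]
width: 0.0095
```

```bash
python3 -c "
from h import *
to(W((-.152,0,.086),.15)); print(cabframe())"
```

```text
t 5.625 tcp [0.4676 0.0408 0.0874] F [ 18.1   3.4 -10.2] w 0.0095 ydeg rel cab 0.07 zax [ 0.008  0.001 -1.   ]
shift [-0.001 -0.002  0.007]
[-3.01590135e-01  2.53080597e-04  8.74281309e-02]
```

The force rises at 0.1496 m of travel, so the drawer is at its stop. Release, lift and look.

play_rows --pt "0 0.015 0 0 0 0 37" --pt "0 0.015 0 0 0 0 37" --pt "0 0.015 0 0 0 0 37"

```text
time: 6.0
ee_pos: [0.4662, 0.0396, 0.0862]
eef_rot: [0.746, 0.666, -0.001, -0.0]
ft_force: [0.5, 0.8, 1.2]
width: 0.0294
```

play_rows --pt "0 0 -0.2 0 0 0 37" --pt "0 0 -0.45 0 0 0 37" --pt "0 0 -0.7 0 0 0 37" --pt "-0.2 0 -0.7 0 0 0 37" --pt "-0.4 0 -0.7 0 0 0 37"

```text
time: 6.62
ee_pos: [0.4574, -0.0405, 0.2269]
eef_rot: [0.745, 0.667, 0.0, 0.0]
ft_force: [0.5, -0.9, 0.5]
width: 0.0323
```

```bash
python3 - <<'E'
from h import *
T=W((-.0265,-.065,.108),.15); print('expected tab',T, 'half',W((-.0265,-.015,.108),.15))
for n in('scene','top'):
    c=eyes.camera(n)
    for l in('tab_top','shutter_tab','drawer_handle'):
        z={'tab_top':.108,'shutter_tab':.074}.get(l,.105)
        for o in eyes.landmark_of(c,l)[:2]: print(n,l,round(o['p'],2),np.round(o['xy'],1),ray(c,o['xy'],z).round(4))
    print('pred',pix(c,T), pix(c,W((-.152,0,.105),.15)))
    u,v=(pix(c,W((-.12,0,.1),.1))).astype(int)
    if n=='top': im=cv2.resize(c['image'][v-90:v+90,u-110:u+110],None,fx=3.3,fy=3.3,interpolation=cv2.INTER_CUBIC); cv2.imwrite('pics/c2.png',np.clip(im*1.7,0,255).astype('uint8')[:,:,::-1]); print(u-110,v-90)
to(T+[0,0,.07])
E
```

```text
expected tab [ 0.58446052 -0.03822799  0.108     ] half [0.5901283  0.01144973 0.108     ]
scene tab_top 0.67 [330.6 143.7] [ 0.5816 -0.041   0.108 ]
scene tab_top 0.49 [331.5 155. ] [ 0.6139 -0.0218  0.108 ]
scene shutter_tab 0.52 [331.5 152.4] [ 0.5811 -0.0382  0.074 ]
scene drawer_handle 0.81 [380.4 130.5] [0.4781 0.0533 0.105 ]
pred [331.04021103 144.83748467] [377.7158678  126.09450073]
top tab_top 0.51 [347.9 256.2] [ 0.5851 -0.039   0.108 ]
top shutter_tab 0.45 [347.6 257.1] [ 0.5839 -0.0409  0.074 ]
top drawer_handle 0.72 [312.7 306.3] [0.472 0.039 0.105]
pred [347.56301388 256.46968026] [311.96743864 308.50425047]
206 181
t 7.025 tcp [ 0.4576 -0.0385  0.2263] F [ 0.1 -0.1  0. ] w 0.0323 ydeg rel cab 0.16 zax [-0. -0. -1.]
shift [0.072 0.63  0.241]
```

View pics/c2.png

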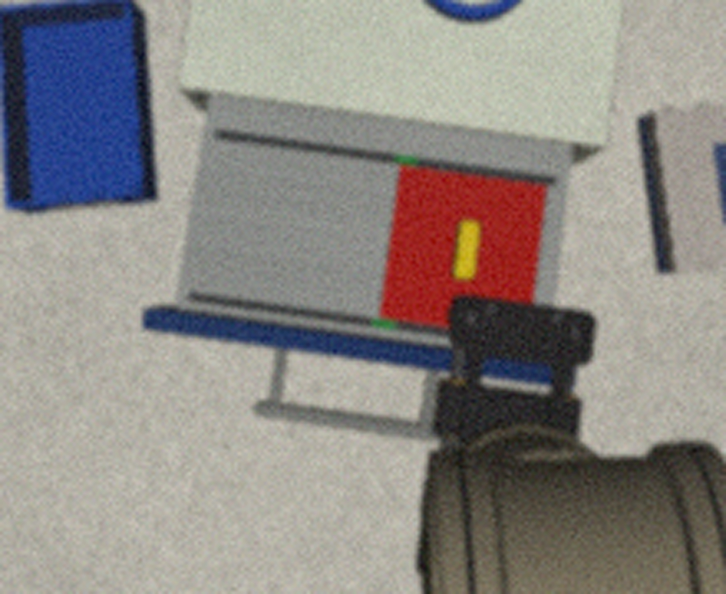

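The crop shows the drawer out with no gap to the stop force reading. The yellow tab is at about (467,250), the red plate is shut, and the green half marks are at (404,160) and (384,324). The tab measurement agrees with the model to about 1 mm.

```bash
python3 -c "
from h import *
print(np.round(r.read_state()['joint_positions'],2))"
```

```text
[-0.62 -0.08  0.59  1.9   0.05  1.31 -0.16]
```

play_rows --pt "0.01 0.1 0 0 0 0 55" --pt "0.03 0.25 0 0 0 0 55" --pt "0.05 0.4 0 0 0 0 55" --pt "0.07 0.55 0 0 0 0 55" --pt "0.072 0.63 0 0 0 0 55"

```text
time: 7.65
ee_pos: [0.5857, -0.038, 0.2257]
eef_rot: [0.745, 0.667, -0.001, -0.0]
ft_force: [0.2, -0.1, 0.3]
width: 0.0481
```

play_rows --pt "0 0 0 0 0 -0.11 55" --pt "0 0 0 0 0 -0.22 55" --pt "0 0 0 0 0 -0.33 55" --pt "0 0 0 0 0 -0.44 55" --pt "0 0 0 0 0 -0.55 55"

```text
time: 8.28
ee_pos: [0.5845, -0.0383, 0.2261]
eef_rot: [0.395, 0.919, -0.0, -0.0]
ft_force: [-0.4, 0.8, -0.4]
width: 0.0478
```

play_rows --pt "0 0 0 0 0 -0.11 55" --pt "0 0 0 0 0 -0.22 55" --pt "0 0 0 0 0 -0.33 55" --pt "0 0 0 0 0 -0.45 55" --pt "0 0 0 0 0 -0.45 55"

```text
time: 8.9
ee_pos: [0.5845, -0.0385, 0.2262]
eef_rot: [0.056, 0.998, 0.0, -0.0]
ft_force: [-0.1, -1.0, 0.5]
width: 0.0478
```

```bash
python3 -c "
from h import *
to(W((-.0265,-.065,.083),.15)); print(r.read_state()['joint_positions'])"
```

```text
t 8.9 tcp [ 0.5845 -0.0385  0.2262] F [-0.1 -1.   0.5] w 0.0478 ydeg rel cab 90.07 zax [-0.001  0.    -1.   ]
shift [-0.     0.001  0.716]
[-0.37916436  0.25064062  0.44048891  1.58616995 -0.10931788  1.32989359
  1.53388966]
```

play_rows --pt "0 0 0.2 0 0 0 55" --pt "0 0 0.4 0 0 0 55" --pt "0 0 0.55 0 0 0 55" --pt "0 0 0.66 0 0 0 55" --pt "0 0 0.71 0 0 0 55"

```text
time: 9.52
ee_pos: [0.5838, -0.0389, 0.0832]
eef_rot: [0.058, 0.998, -0.0, -0.001]
ft_force: [-0.1, 0.8, 0.7]
width: 0.0477
```

play_rows --pt "0 0 0 0 0 0 5" --pt "0 0 0 0 0 0 5" --pt "0 0 0 0 0 0 5" --pt "0 0 0 0 0 0 5" --pt "0 0 0 0 0 0 5" --squeeze 45

```text
time: 10.15
ee_pos: [0.5851, -0.0371, 0.0851]
eef_rot: [0.056, 0.998, 0.001, 0.001]
ft_force: [0.2, 7.0, 2.1]
width: 0.0136
```

```bash
python3 -c "
from h import *
to(W((-.0265,-.015,.083),.15)); print(cabframe())"
```

```text
t 10.15 tcp [ 0.5851 -0.0371  0.0851] F [0.2 7.  2.1] w 0.0136 ydeg rel cab 90.14 zax [ 0.001  0.003 -1.   ]
shift [0.002 0.244 0.011]
[-0.17602543 -0.06383636  0.08511962]
```

play_rows --pt "0 0.05 0 0 0 0 5" --pt "0 0.11 0 0 0 0 5" --pt "0 0.17 0 0 0 0 5" --pt "0 0.22 0 0 0 0 5" --pt "0 0.25 0 0 0 0 5"

```text
time: 10.78
ee_pos: [0.5906, 0.0094, 0.0851]
eef_rot: [0.057, 0.998, -0.001, 0.001]
ft_force: [-0.2, -8.1, 5.2]
width: 0.0133
```

play_rows --pt "0 0 0 0 0 0 5" --pt "0 0 0 0 0 0 5"

```text
time: 11.02
ee_pos: [0.5905, 0.0089, 0.0851]
eef_rot: [0.057, 0.998, -0.001, 0.001]
ft_force: [-0.8, -7.0, 4.6]
width: 0.0137
```

```bash
python3 - <<'E'
from h import *
to(W((-.0265,-.015,.083),.15)); print(cabframe())
for n in('scene','top'):
    c=eyes.camera(n)
    for l in('tab_top','drawer_handle','tape_roll','parts_bin','glove_carton'):
        z={'tab_top':.108,'drawer_handle':.105,'tape_roll':.13}.get(l,0)
        for o in eyes.landmark_of(c,l)[:1]: print(n,l,round(o['p'],2),np.round(o['xy'],1),ray(c,o['xy'],z).round(4))
    u,v=(pix(c,W((-.1765,-.02,.09)))).astype(int); x,y=max(u-90,0),max(v-75,0)
    im=cv2.resize(c['image'][y:v+75,x:u+90],None,fx=4,fy=4,interpolation=cv2.INTER_CUBIC); cv2.imwrite(f'pics/{n}3.png',np.clip(im*1.7,0,255).astype('uint8')[:,:,::-1])
    print(x,y,'rail marks at half (crop px)',[(4*(pix(c,W((-.1765+dx,-.015,.076)))-[x,y])).round() for dx in(-.06,.06)])
E
```

```text
t 11.025 tcp [0.5905 0.0089 0.0851] F [-0.8 -7.   4.6] w 0.0137 ydeg rel cab 89.98 zax [ 0.001 -0.002 -1.   ]
shift [0.003 0.013 0.011]
[-0.17583509 -0.0175209   0.08511311]
scene tab_top 0.64 [346.6 153.1] [0.5906 0.0094 0.108 ]
scene drawer_handle 0.58 [377.9 128.3] [0.4741 0.0442 0.105 ]
scene tape_roll 0.95 [290.8 200.6] [ 0.7954 -0.0352  0.13  ]
scene parts_bin 0.87 [415.5 241.4] [0.6847 0.2513 0.    ]
scene glove_carton 0.71 [257.3 158.9] [ 0.6431 -0.2383  0.    ]
255 81 rail marks at half (crop px) [array([417., 262.]), array([317., 382.])]
top tape_roll 0.56 [347.3 168.6] [ 0.7859 -0.0341  0.13  ]
top parts_bin 0.6 [231.9 215.7] [0.6862 0.2544 0.    ]
top glove_carton 0.93 [418.1 236.8] [ 0.6414 -0.2286  0.    ]
237 179 rail marks at half (crop px) [array([341., 402.]), array([368., 200.])]
```

View pics/top3.png

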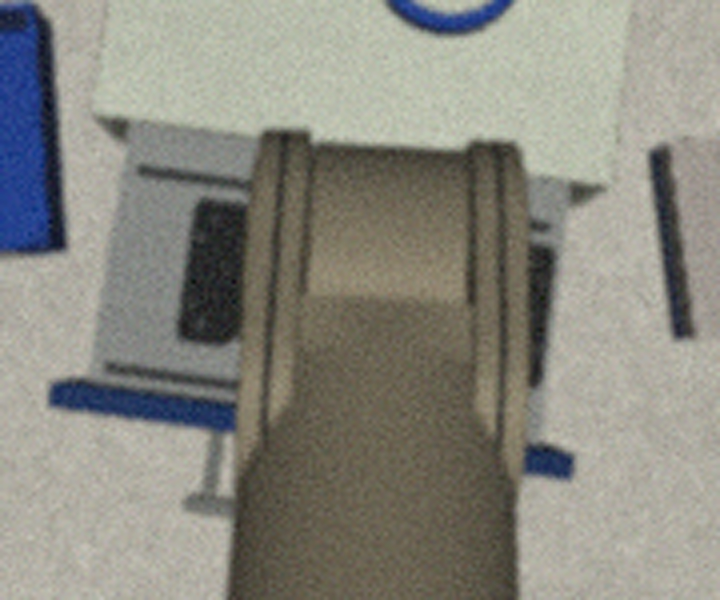

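View pics/scene3.png

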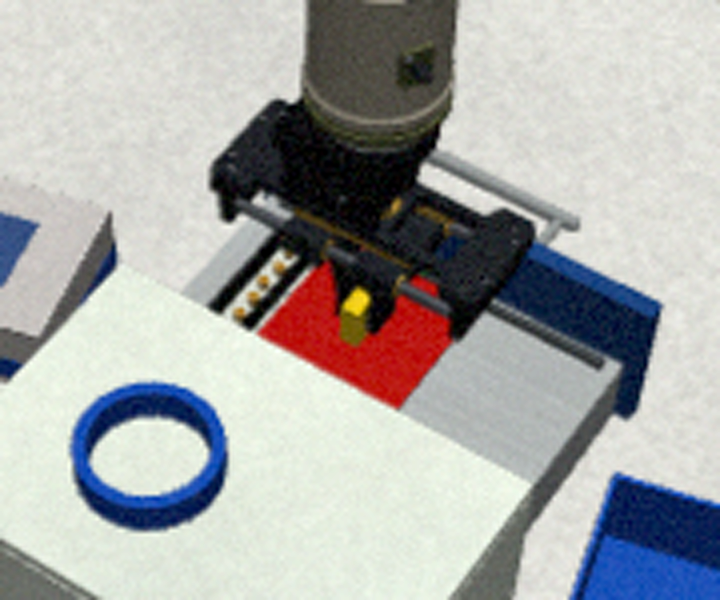

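The scene crop shows the fingers on the yellow tab at about (355,310), with two screw columns uncovered on the right side. In the top view the arm hides the tab. By the arm's readings the travel is 46–47.5 mm, so I'll add about 3 mm.

play_rows --pt "0 0.008 0 0 0 0 5" --pt "0 0.016 0 0 0 0 5" --pt "0 0.016 0 0 0 0 5" --pt "0 0.016 0 0 0 0 5"

```text
time: 12.12
ee_pos: [0.5909, 0.0119, 0.0851]
eef_rot: [0.057, 0.998, -0.001, 0.001]
ft_force: [-0.7, -8.0, 4.2]
width: 0.0134
```

```bash
python3 - <<'E'
from h import *
to(W((-.0265,-.015,.083),.15)); print(cabframe())
c=eyes.camera('scene')
for o in eyes.landmark_of(c,'tab_top')[:1]:
    q=ray(c,o['xy'],.108); print(o['p'],q,Ro.from_euler('z',-p[2]).apply(q-[p[0],p[1],0]))
u,v=pix(c,W((-.1265,-.02,.09))).astype(int); x,y=u-50,v-45
im=cv2.resize(c['image'][y:y+85,x:x+100],None,fx=7,fy=7,interpolation=cv2.INTER_CUBIC)
im=np.ascontiguousarray(np.clip(im*1.7,0,255).astype('uint8')[:,:,::-1])
f=lambda X:tuple(int(k) for k in 7*(pix(c,X)-[x,y])+3)
# expected red plate back edge corners and tab top corners at half travel
for X in [(-.1765+.02,-.015-.007,.108),(-.1765+.02,-.015+.007,.108),(-.1765+.055,-.015-.054,.074),(-.1765+.055,-.015+.054,.074),(-.1765-.055,-.015-.054,.074)]: cv2.circle(im,f(W(X)),4,(255,0,255),1)
cv2.imwrite('pics/s4.png',im)
E
```

```text
t 12.125 tcp [0.5909 0.0119 0.0851] F [-0.7 -8.   4.2] w 0.0134 ydeg rel cab 89.97 zax [ 0.001 -0.002 -1.   ]
shift [ 0.003 -0.002  0.011]
[-0.17582051 -0.01449948  0.08510258]
0.59 [0.59127296 0.01649146 0.108     ] [-0.17593422 -0.00986101  0.108     ]
```

View pics/s4.png

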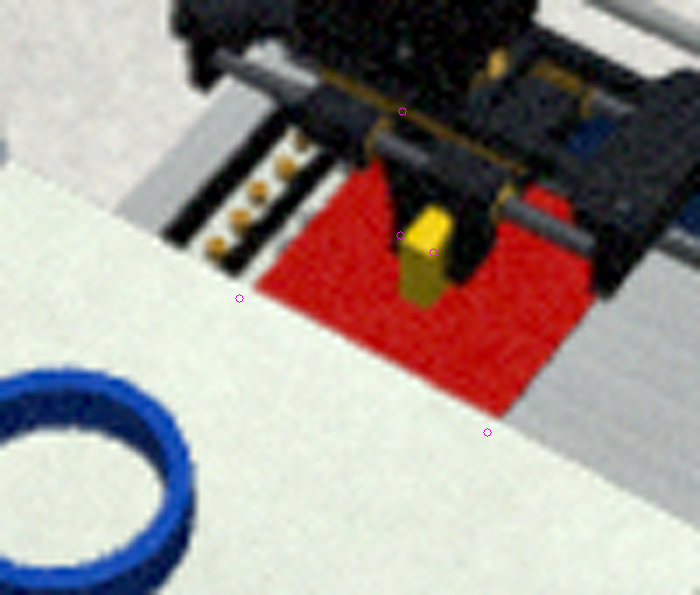

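The final readings agree: the spring force is 8.0 N (the half-travel value), the TCP travel is 49.3–50.5 mm, and the plate edges fall within about 1 mm of the predicted half-travel marks. Handing in.

```bash
python3 -c "
from h import *
print(job.close_job())"
```

```text
the job is handed in; nothing more can be done
None
```

I pulled the drawer out to its stop and slid the shutter to half travel by its yellow tab. The fingers were still holding it there when I handed the job in, at about 12 s on the robot's clock.

- **Drawer:** it came out 149.6 mm of 150 mm, and the pull force rose to 18 N at the stop.
- **Shutter:** by arm position the travel was 49.3–50.5 mm, and it went there directly without passing half. The measured force was 8.0 N, which is the spring's half-travel value. In the scene picture the red plate's edges fell within about 1 mm of where half travel puts them, and two screw columns showed in the part of the tray that was visible.
- **Readings that disagreed:** the network's last reading of the tab gave about 55 mm of travel. I put that down to its noise, since the force, the arm position and the plate edges agreed with each other. Its handle readings were also 5–7 mm off the expected open position.
- **Not checked:** the green half-travel marks were hidden by the arm and gripper at the end, so I could not compare the tab with them directly.
- **Bin, carton and tape roll:** I saw no sign that they moved. The network's readings before and after differed by up to 11 mm, which is about as much as its two views differed from each other.

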